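# Sweep the jar lids into the tray

### The job

Three jar lids lie scattered on the pantry counter. With the fingertips, sweep all three along the counter and over the sloping lip into the open-fronted tray, so that each lies flat on its floor, wholly inside past the lip. Only push the lids, never pick one up, and do not disturb the two jars and the can.

Things in the scene. Friction and masses are not known exactly. Their poses are not given: they have to be found in the camera images.
- tray: low dark metal tray, fixed, open to its own -y (to the robot's right, give or take 0.2 rad). Inside: 250 mm along x, 140 mm deep along y; floor 2 mm thick; side and back walls 4 mm thick, 30 mm high. Origin: on the counter under the inner floor's centre; z up. Floor's front edge at y = -70 mm, then a lip sloping down to the counter over 21 mm; back wall's inner face at y = +70 mm.
- lid_a: metal screw lid of a jar, a plain flat disc 60 mm across and 14 mm high, about 30 g, lying loose on the counter; all three lids are alike. Origin: centre of its underside; z up. It slides without rolling when pushed on its rim.
- lid_b: metal screw lid of a jar, a plain flat disc 60 mm across and 14 mm high, about 30 g, lying loose on the counter; all three lids are alike. Origin: centre of its underside; z up. It slides without rolling when pushed on its rim.
- lid_c: metal screw lid of a jar, a plain flat disc 60 mm across and 14 mm high, about 30 g, lying loose on the counter; all three lids are alike. Origin: centre of its underside; z up. It slides without rolling when pushed on its rim.
- spice_jar: small closed spice jar, 48 mm across, 68 mm tall, 160 g. It stands upright and loose; leave it alone. Origin: centre of its underside.
- food_can: steel food can with a plain earth-brown label, 70 mm across, 70 mm tall, 300 g. It stands upright and loose; leave it alone. Origin: centre of its underside.
- jam_jar: closed jam jar with a metal lid on, 60 mm across, 70 mm tall, 280 g. It stands upright and loose; leave it alone. Origin: centre of its underside.
Things that resemble listed ones, but are neither listed nor needed, are in the scene too. What is shaped like the lid_b but red is not meant.

How it is judged:
At the end, for the whole second after the job is handed in: All three lids lie at rest and flat (tilt under 0.12 rad, underside within 7 mm of the counter's level, so not stacked) inside the tray, each wholly past the lip (at most 5 mm of the rim over the front edge of the floor); the jars and the can stand where they were, within 15 mm (y of lid_a in the frame of tray between -0.045 and 0.08 m and x of lid_a in the frame of tray between -0.13 and 0.13 m and z of each of lid_a, lid_b, lid_c in the frame of tray below 0.007 m and angle between each of lid_a, lid_b, lid_c's own z axis and vertical below 0.12 rad and linear speed of each of lid_a, lid_b, lid_c below 0.01 m/s and y of lid_b in the frame of tray between -0.045 and 0.08 m and x of lid_b in the frame of tray between -0.13 and 0.13 m and y of lid_c in the frame of tray between -0.045 and 0.08 m and x of lid_c in the frame of tray between -0.13 and 0.13 m and distance of each of spice_jar, food_can, jam_jar from where it was at the start of the episode below 0.015 m); the robot touches nothing.
It fails at once if a lid is picked up (its underside more than 12 mm above the counter) (height (world z) of any of lid_a, lid_b, lid_c above 0.012 m).
It fails at once if a lid is stood on edge or flipped (angle between any of lid_a, lid_b, lid_c's own z axis and vertical above 0.6 rad).
It fails at once if a jar or the can is shifted more than 15 mm or tipped (distance of any of spice_jar, food_can, jam_jar from where it was at the start of the episode above 0.015 m or angle between any of spice_jar, food_can, jam_jar's own z axis and vertical above 0.3 rad).
It also fails if it takes over 69 s, if anything falls off the work surface, if the arm or the gripper's body presses on something with over 40 N, if the wrist force passes 120 N, or if a joint passes its speed limit or range.

### The arm

A 7-joint arm with a two-finger parallel gripper is mounted at the origin on the work surface. World frame = base frame: x ahead of the robot, y to its left, z up, the work surface at z = 0. Lengths are in m, angles in rad, forces in N, time in s.
With the tool pointing down it reaches from about 0.4 to 0.9 m from the base axis. Payload 5.5 kg.
Tool frame: the origin (TCP) lies midway between the tips of the shut fingers; the grasp point (between the pads) lies 19 mm behind it (manip.grip_depth is the distance from the TCP to the grasp point, in m); z points along the fingers, x is the direction in which the jaws open and shut, and the axes are right-handed (so a half turn about z gives the same grasp; the last joint's range is limited). The gripper opens to 92 mm and grips with 3 to 60 N. Pads are 19 mm wide; open, the fingers measure 130 mm over their backs; the gripper's body (75 mm by 190 mm) begins 47 mm behind the grasp point.
Start: joints at [-1.079, 0.501, -0.427, 1.55, 0.221, 1.138, -0.21], TCP at [0.147, 0.633, 0.227] pointing down, gripper open.
Joint ranges: [-2.88, 2.88], [-0.31, 2.03], [-1.54, 1.56], [0.2, 2.42], [-1.41, 4.55], [0.19, 2.02], [-2.57, 2.57]. Speed limits (rad/s): [2.57, 2.57, 3.14, 3.14, 3.14, 3.14, 3.14].

### API

Orientations are given as a unit quaternion [x, y, z, w].
In Python, from bench import manip, effector, viewer gives the robot as it stands. Calls block until the motion is done:
- manip.move_pose(position, orientation): joint-space move of the TCP to a pose.
- manip.servo_line(position, ori=None, vel=0.15): straight line of the TCP; ori=None keeps the orientation; vel is the mean speed in m/s.
- manip.movej(angles): joint-space move.
- effector.open_jaws() and effector.close(f_grip=None): open the fingers fully, or close them until they stop; f_grip is the grip in N (None keeps the last).
- manip.sleep(seconds).
- manip.solve_ik(position, orientation): joint angles nearest the present ones, or None.
- viewer.get_image(name): name is "scene" or "top"; returns the picture (480x640x3 uint8, red, green, blue); there is no depth.
- viewer.get_calibration(name): a dict with "vfov" (degrees; the focal length in pixels is half the picture's height over the tangent of half this angle, whatever the lens; pixels are square), "cx", "cy" (the principal point, pixels), "eye" and "attitude" of the camera in the world. Camera axes: x right, y down, z forward; pixel columns grow to the right and rows downward; lengths in m; the calibration is good to about 2 mm. A picture is of the moment at which its call begins. get_calibration takes no time and is no camera call.
A pose or a line that the arm cannot do raises manip.PlanningError and nothing moves.
- manip.hand_in(): hands the job in, once; it reports no verdict.
Readings, each from a call of its own:
- manip.current_clock(): time.
- manip.current_q(): joint angles.
- manip.current_joint_velocities(): joint speeds.
- manip.current_tau(): joint torques, N m.
- manip.current_tool_pos(): TCP position.
- manip.current_tcp_rot(): TCP orientation.
- manip.current_force(): force on the tool from outside, world axes, zero at the start.
- manip.current_wrist_torque(): the same for the moment, N m.
- manip.current_finger_gap(): finger opening in m.
Only numpy, scipy, OpenCV 4.12 (cv2) and the standard library are available. Lean on these libraries where they do the work, as an engineer would, in place of code of your own. Each camera call takes 0.05 s, during which the arm holds its last target. There are 200 camera calls.

## Working session

There is one attempt and no reset: what is moved stays moved. The work goes in short steps, each a Python script; the robot and the scene stay as the last script left them, time stands still between calls to the robot, and variables do not carry over. Pictures are saved under pics/ and viewed, about 8 in all and at most 12, crops included, and the job is handed in when it is done.

```bash
mkdir -p pics && ls && python3 - <<'E'
from bench import manip, effector, viewer
import cv2
for n in("scene","top"):
    im=viewer.get_image(n); cv2.imwrite(f"pics/{n}0.png",im[:,:,::-1]); print(n,viewer.get_calibration(n))
print(manip.current_clock(),manip.current_tcp_rot(),manip.current_finger_gap())
E
```

```text
pics
scene {'vfov': 51.00340258709406, 'cx': 327.0509047015406, 'cy': 226.920379512368, 'eye': array([0.91723758, 0.46293251, 1.04660505]), 'attitude': array([ 0.30590231,  0.91593179, -0.24773701, -0.07822473])}
top {'vfov': 57.14015356542852, 'cx': 324.488607151758, 'cy': 239.32037197033748, 'eye': array([ 0.41561006, -0.01378535,  0.89350689]), 'attitude': array([ 0.71327509, -0.69686428,  0.05094016, -0.05499022])}
0.1 [ 7.83181766e-01  6.21792220e-01 -6.95628332e-04  5.21324462e-04] 0.09206063701474872
```

View pics/top0.png

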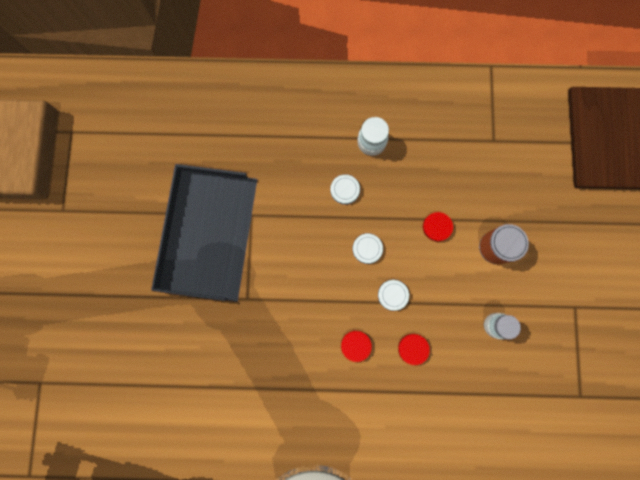

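View pics/scene0.png

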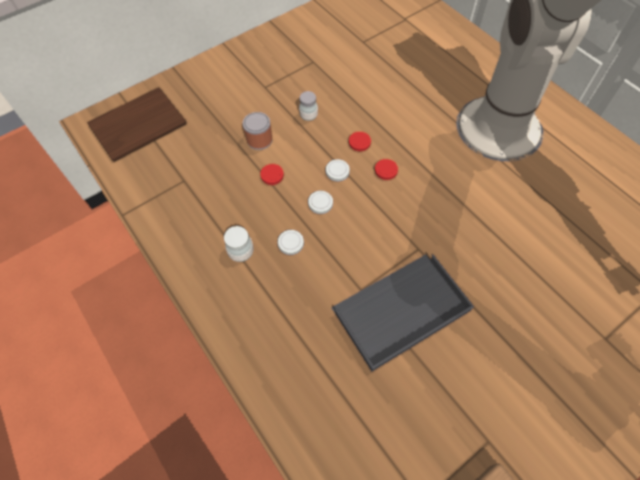

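The top view shows white lids at about (345,189), (368,248) and (394,295), with red decoys near (438,227), (357,346) and (414,349). The jam jar is at (375,135), the can at (508,243) and the spice jar at (503,326). The tray's lip edge runs from about (256,180) to (238,301). The scene view agrees, with lids at (291,242), (321,202) and (338,170).

```bash
cat > h.py <<'E'
import numpy as np, cv2
from bench import manip, effector, viewer
from scipy.spatial.transform import Rotation as R
def ray(n,uv,z):
    c=viewer.get_calibration(n); f=240/np.tan(np.radians(c['vfov']/2))
    uv=np.atleast_2d(uv).astype(float)
    d=np.c_[(uv[:,0]-c['cx'])/f,(uv[:,1]-c['cy'])/f,np.ones(len(uv))]@R.from_quat(c['attitude']).as_matrix().T
    e=c['eye']; return (e+d*((z-e[2])/d[:,2])[:,None])[:,:2]
def blobs(mask,lo,hi):
    o=[]
    for c in cv2.findContours(mask.astype(np.uint8),cv2.RETR_EXTERNAL,cv2.CHAIN_APPROX_NONE)[0]:
        if lo<cv2.contourArea(c)<hi: o.append(c)
    return o
def white(im):
    h=cv2.cvtColor(im,cv2.COLOR_RGB2HSV); return (h[...,1]<70)&(h[...,2]>165)
def lids(n,im):
    o=[]
    for c in blobs(white(im),300,1200):
        p=ray(n,c[:,0],.014); m,r=cv2.minEnclosingCircle(p.astype(np.float32)); o.append((*m,r,*c[:,0].mean(0)))
    return np.round(o,4)
E
python3 - <<'E'
from h import *
for n in("top","scene"):
    im=cv2.imread(f"pics/{n}0.png")[:,:,::-1].copy()
    print(n,"\n",lids(n,im))
    h=cv2.cvtColor(im,cv2.COLOR_RGB2HSV)
    dark=(h[...,2]<90)&((h[...,1]<110)|(h[...,0]>90)&(h[...,0]<140))
    dark=cv2.morphologyEx(dark.astype(np.uint8),cv2.MORPH_OPEN,np.ones((3,3)))
    for c in blobs(dark,3000,30000):
        a=cv2.approxPolyDP(cv2.convexHull(c),4,True)[:,0]
        print("tray",cv2.contourArea(c)); print(np.c_[a,ray(n,a,0),ray(n,a,.03)].round(3))
# jars: tops by clicking in the top view, bases in both
for nm,uv,z in(("jam",(375,129),.07),("can",(510,243),.07),("spice",(508,327),.068)): print(nm,ray("top",uv,z))
for nm,uv,z in(("jam",(236.5,237),.07),("can",(257,123),.07),("spice",(308,98),.068)): print(nm,ray("scene",uv,z))
print("red",ray("top",[(438,227),(357,346),(414,349)],.014))
E
```

```text
top 
 [[ 4.411000e-01 -1.455000e-01  3.080000e-02  3.929884e+02  2.945930e+02]
 [ 5.334000e-01 -9.270000e-02  3.090000e-02  3.670476e+02  2.479048e+02]
 [ 5.520000e-01 -3.800000e-01  2.780000e-02  5.108978e+02  2.425693e+02]
 [ 6.559000e-01 -4.560000e-02  3.070000e-02  3.446173e+02  1.882222e+02]
 [ 7.760000e-01 -1.020000e-01  3.800000e-02  3.709804e+02  1.328137e+02]]
tray 10651.0
[[1.76e+02 1.65e+02 7.02e-01 3.09e-01 6.92e-01 2.99e-01]
 [2.41e+02 1.72e+02 6.89e-01 1.72e-01 6.80e-01 1.65e-01]
 [2.56e+02 1.80e+02 6.73e-01 1.39e-01 6.64e-01 1.34e-01]
 [2.37e+02 3.01e+02 4.21e-01 1.66e-01 4.21e-01 1.60e-01]
 [1.52e+02 2.89e+02 4.41e-01 3.39e-01 4.40e-01 3.27e-01]]
scene 
 [[ 6.567000e-01 -4.200000e-02  3.370000e-02  2.905915e+02  2.412535e+02]
 [ 7.559000e-01 -1.124000e-01  4.760000e-02  2.377400e+02  2.436000e+02]
 [ 5.344000e-01 -8.880000e-02  3.450000e-02  3.205522e+02  2.010448e+02]
 [ 4.425000e-01 -1.406000e-01  3.460000e-02  3.379077e+02  1.691846e+02]
 [ 6.770000e-02  1.700000e-03  8.530000e-02  4.805304e+02  1.382435e+02]]
tray 8203.0
[[4.34e+02 2.57e+02 4.11e-01 1.86e-01 4.25e-01 1.94e-01]
 [4.71e+02 3.07e+02 4.30e-01 3.25e-01 4.44e-01 3.29e-01]
 [3.70e+02 3.69e+02 6.93e-01 2.97e-01 6.99e-01 3.02e-01]
 [3.34e+02 3.07e+02 6.70e-01 1.44e-01 6.77e-01 1.53e-01]
 [4.24e+02 2.55e+02 4.26e-01 1.68e-01 4.40e-01 1.77e-01]]
jam [[ 0.76120836 -0.10155022]]
can [[ 0.54098464 -0.3571865 ]]
spice [[ 0.38524245 -0.34824748]]
jam [[ 0.7603633  -0.09599747]]
can [[ 0.54324971 -0.34882537]]
spice [[ 0.38788433 -0.34195698]]
red [[ 0.57892199 -0.23632844]
 [ 0.33993156 -0.07537367]
 [ 0.336892   -0.18616343]]
```

```bash
cat >> h.py <<'E'
O=np.array([.557,.243]); YAW=-.107
T=np.array([[np.cos(YAW),-np.sin(YAW)],[np.sin(YAW),np.cos(YAW)]])
def w2t(p): return (np.asarray(p)-O)@T
def t2w(p): return O+T@np.asarray(p)
def quat(d,narrow):
    a0=np.arctan2(d[1],d[0])+(0 if narrow else np.pi/2); best=None
    return [R.from_matrix(np.c_[[np.cos(a),np.sin(a),0],[np.sin(a),-np.cos(a),0],[0,0,-1]]).as_quat() for a in(a0,a0+np.pi)]
def push(lid,goal_t,narrow=False,z=.008,vel=.1,dry=False):
    lid=np.array(lid); g=t2w(goal_t); d=(g-lid)/np.linalg.norm(g-lid); h=.03+(.019 if narrow else .0095)
    s=lid-d*(h+.015); e=g-d*h; q0=manip.current_q()
    sol=[(np.abs(np.array(j)-q0).max(),q) for q in quat(d,narrow) if (j:=manip.solve_ik([*s,z],q)) is not None and manip.solve_ik([*e,z],q) is not None]
    print("start",s,"end",e,"dir",d,[round(x[0],2) for x in sol])
    if dry: return
    q=min(sol,key=lambda x:x[0])[1]
    manip.move_pose([*s,.13],q); manip.servo_line([*s,z],vel=.12)
    manip.servo_line([*e,z],vel=vel); print("F",manip.current_force().round(1))
    manip.servo_line([*(e-d*.012),z],vel=.06); manip.servo_line([*(e-d*.012),.13],vel=.2)
    print("clock",manip.current_clock())
E
python3 - <<'E'
from h import *
A,B,C=(.656,-.0456),(.5334,-.0927),(.441,-.1455)
print(w2t([A,B,C]))
effector.close(20); print(manip.current_finger_gap())
push(A,(.077,.005),True,dry=True); push(C,(-.08,.005),dry=True)
push(B,(0,.005))
manip.move_pose([.45,-.3,.25],manip.current_tcp_rot())
im=viewer.get_image("top"); cv2.imwrite("pics/t1.png",im[:,:,::-1]); l=lids("top",im); print(l); print(w2t(l[:,:2]),manip.current_clock())
E
```

```text
[[ 0.12925512 -0.27637669]
 [ 0.01238637 -0.3363005 ]
 [-0.07384637 -0.39866648]]
0.00021127998483918745
start [ 0.66089891 -0.10941223] end [0.63784434 0.19089188] dir [-0.0765455   0.99706609] [np.float64(1.93), np.float64(0.95)]
start [ 0.43600627 -0.19977073] end [0.47437219 0.21718125] dir [0.09162813 0.99579329] [np.float64(1.66), np.float64(1.17)]
start [ 0.52954874 -0.14706375] end [0.5547427  0.20857015] dir [0.0706653  0.99750008] [np.float64(1.77), np.float64(0.92)]
F [0.4 1.  0.2]
clock 10.6
[[ 3.853000e-01 -3.707000e-01  2.130000e-02  5.083770e+02  3.261311e+02]
 [ 4.270000e-01 -5.333000e-01  7.400000e-02  5.832376e+02  3.151823e+02]
 [ 4.410000e-01 -1.454000e-01  3.070000e-02  3.930000e+02  2.946047e+02]
 [ 5.512000e-01 -3.798000e-01  2.810000e-02  5.102073e+02  2.430244e+02]
 [ 5.582000e-01  2.482000e-01  3.000000e-02  1.984250e+02  2.319625e+02]
 [ 6.558000e-01 -4.570000e-02  3.070000e-02  3.446049e+02  1.882346e+02]
 [ 7.759000e-01 -1.014000e-01  3.840000e-02  3.709806e+02  1.330291e+02]]
[[-1.05177371e-01 -6.28527088e-01]
 [-4.63508342e-02 -7.85743782e-01]
 [-7.38570470e-02 -3.98567054e-01]
 [ 6.07456837e-02 -6.19857598e-01]
 [ 6.37798248e-04  5.29841612e-03]
 [ 1.29066948e-01 -2.76497474e-01]
 [ 2.54428625e-01 -3.19052731e-01]] 12.5417
```

View pics/t1.png

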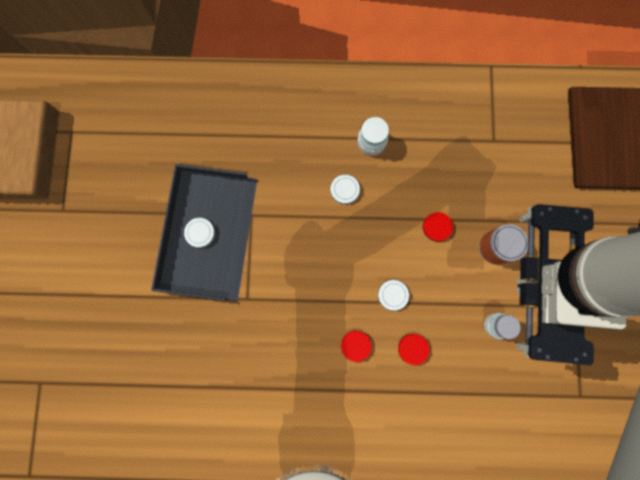

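The first lid lies in the middle of the tray at pixel (198,232), within 1 mm of its goal. The other lids, the jars and the can haven't moved. I'll use the same push for the other two, with the narrow face for lid A so the gripper body stays clear of the jam jar.

```bash
python3 - <<'E'
from h import *
push((.441,-.1455),(-.08,.005))
push((.656,-.0456),(.077,.005),True)
manip.move_pose([.45,-.3,.25],manip.current_tcp_rot())
im=viewer.get_image("top"); cv2.imwrite("pics/t2.png",im[:,:,::-1]); l=lids("top",im); print(np.c_[l,w2t(l[:,:2])].round(4),manip.current_clock())
im=viewer.get_image("scene"); cv2.imwrite("pics/s2.png",im[:,:,::-1])
E
```

```text
start [ 0.43600627 -0.19977073] end [0.47437219 0.21718125] dir [0.09162813 0.99579329] [np.float64(1.9), np.float64(0.54)]
F [ 0.5  0.4 -0.5]
clock 19.825
start [ 0.66089891 -0.10941223] end [0.63784434 0.19089188] dir [-0.0765455   0.99706609] [np.float64(2.13), np.float64(0.61)]
F [ 0.4 -3.   6. ]
clock 26.6333
[[ 3.853000e-01 -3.713000e-01  2.140000e-02  5.084915e+02  3.262373e+02
  -1.051000e-01 -6.291000e-01]
 [ 4.784000e-01  2.572000e-01  3.020000e-02  1.913494e+02  2.711325e+02
  -7.970000e-02  5.700000e-03]
 [ 4.770000e-01 -4.810000e-01  7.200000e-02  5.551406e+02  2.790677e+02
  -2.200000e-03 -7.284000e-01]
 [ 5.581000e-01  2.486000e-01  3.020000e-02  1.984500e+02  2.319625e+02
   5.000000e-04  5.700000e-03]
 [ 6.348000e-01  2.279000e-01  3.010000e-02  2.109625e+02  1.953250e+02
   7.900000e-02 -6.700000e-03]
 [ 7.755000e-01 -1.016000e-01  3.860000e-02  3.710990e+02  1.327723e+02
   2.541000e-01 -3.193000e-01]] 28.5917
```

View pics/t2.png

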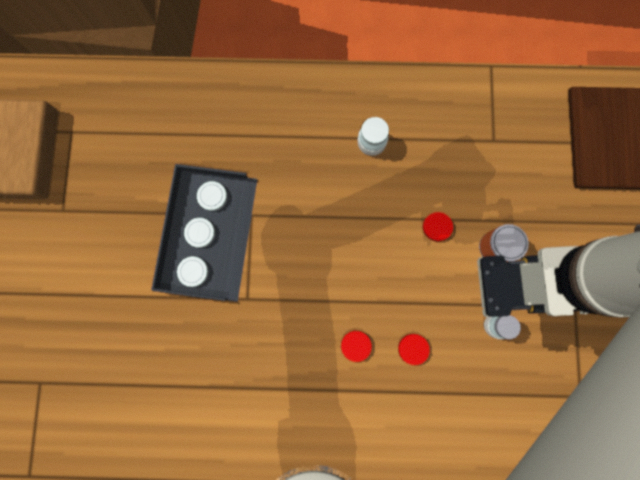

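View pics/s2.png

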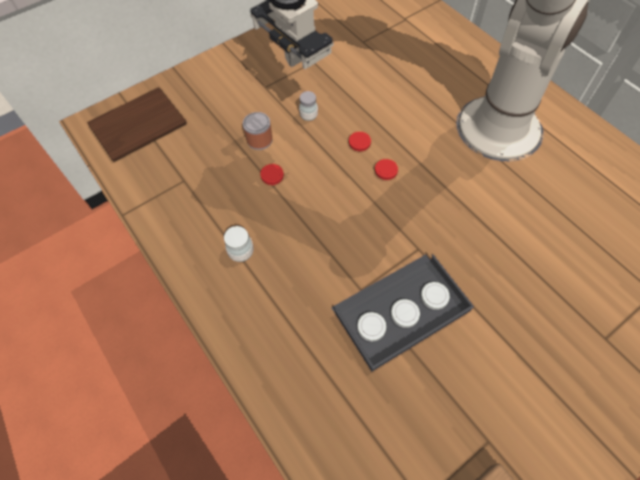

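Both views show the three lids side by side in the tray, at top-view pixels (211,195), (198,232) and (191,271). Each shows a 30 mm radius, so they look flat and unstacked. The jars and the can are where they started, and the arm is clear of everything.

```bash
python3 -c "
from h import *
print(manip.current_force().round(2)); manip.hand_in()"
```

```text
[ 0.13 -1.01 -0.83]
the job is handed in; nothing more can be done
```

All three white lids are in the tray and the job is handed in; it reported no verdict. I swept each lid in with a single straight push of the closed fingertips, finishing at about 29 s of the 69 s allowed.

- **Lid positions:** in the tray frame they rest at about (79, -7), (0, 6) and (-80, 6) mm. All are at least 38 mm inside the y limit of -45 mm, and all were seen as full 30 mm radius discs, so flat and not stacked.
- **Tray position:** the two cameras put the tray within about 5 mm of each other, which is well inside those margins.
- **Jars and can:** the jam jar and spice jar measured within 1 mm of where they were in earlier pictures. I checked the can only by eye in the last pictures, and it looked unmoved.
- **Disagreement:** lid_a (taking it as the lid nearest the jam jar) stopped about 12 mm short of its goal. The likely cause is that the closed fingers are thinner in that direction than I assumed. At the end of that push the force reading was (0.4, -3, 6) N, higher than on the other two; I did not look into why.

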